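# Lock a board carrier into the test fixture

### The arm

A 7-joint arm with a two-finger parallel gripper is mounted at the origin on the work surface. World frame = base frame: x ahead of the robot, y to its left, z up, the work surface at z = 0. Lengths are in m, angles in rad, forces in N, time in s.
With the tool pointing down it reaches from about 0.425 to 0.875 m from the base axis. Payload 4.7 kg.
Tool frame: the origin (TCP) lies midway between the tips of the shut fingers; the grasp point (between the pads) lies 19 mm behind it; x points along the fingers, y is the direction in which the jaws open and shut, and the axes are right-handed (so a half turn about x gives the same grasp; the last joint's range is limited). The gripper opens to 87 mm and grips with 3 to 60 N. Pads are 19 mm wide; open, the fingers measure 117 mm over their backs; the gripper's body (75 mm by 190 mm) begins 51 mm behind the grasp point.
Start: joints at [-1.152, 0.321, -0.07, 1.45, 0.023, 1.371, -0.057], TCP at [0.256, 0.597, 0.183] pointing down, gripper open.
Joint ranges: [-2.86, 2.86], [-0.3, 2.09], [-1.38, 1.24], [0.06, 2.45], [-1.56, 4.7], [0.09, 2.05], [-2.69, 2.69]. Speed limits (rad/s): [2.57, 2.57, 3.14, 3.14, 3.14, 3.14, 3.14].

### API

Orientations are given as a rotation vector (axis times angle).
In Python, from bench import ctrl gives the robot as it stands. The module is installed in compiled form; this text tells all that it offers.
- The arm moves only by the tool servo_tool, never from a script. Its arguments are lists of equal length, an entry for each row: "dp": the shift along the tool's x, y, z in units of 25 mm (1.0 is 25 mm), a list of three; "yaw": the turn about the tool's x in units of 6 degrees (1.0 is 6 degrees). A call has exactly 5 rows; each row shifts and turns the commanded pose from where the row before left it, along the tool's axes as they then stand; what a row does not reach is not made up. A row lasts 1/10 s, in which the tool goes at most 50 mm and 8.59 degrees, less where a joint would pass 70% of its speed; a pose out of reach is approached as far as the arm can. A call is refused whole if a number of a shift passes 1 or a number of a turn 1, either way. A call with a gripper value outside its range is refused whole. "fingers" is the opening, from 0 (shut) to 1 (fully open), set as the call begins (left out, the last holds). The fingers move at their own pace and stop on an object; "grip_force" is the grip in N (left out, the last holds). Time passes only in rows, so rows that do not move let the fingers close, or fill a call up. It gives the time, the measured TCP pose, the force and the opening at its end, in the units of the state.
- ctrl.get_state(): the state, without advancing time (a new reading comes with each control period).
- ctrl.get_image(name): name is "scene" or "top" or "wrist"; returns (picture, depth): 384x512x3 uint8, red, green, blue; 384x512 float32, m along the optical axis (not along the pixel's ray), 0 where there is no reading.
- ctrl.camera_info(name): a dict with "fx", "fy", "cx", "cy" (pixels), "distortion" ([k1, k2, p1, p2, k3] as OpenCV has them; the pictures are not rectified), "extrinsics" (4x4, takes a point from world to camera coordinates); the wrist camera has in their place "hand_eye" (4x4, takes a point from camera to tool coordinates, whose origin is the TCP and whose axes are the tool frame's). Camera axes: x right, y down, z forward; pixel columns grow to the right and rows downward; lengths in m; the calibration is good to about 2 mm. A picture is of the moment at which its call begins: read the wrist's pose just before it. camera_info takes no time and is no camera call.
- ctrl.close_job(): hands the job in, once; it reports no verdict.
Trained networks look in the newest picture that a camera, given by its name, has taken for a name from the list of things; names that differ only in an ending like _2 or _b are one class to them, and where a whole thing is asked for, a point or a joint stands for the part that bears it (a point fixed in the world has none). Each returns a list of dicts, best first, with "score" (0 to 1); they miss things now and then, are a little off and sometimes report something else, mostly with a low value. They report only what shows in the picture. A call takes as long as a camera call. They do not tell look-alikes from the thing itself.
- ctrl.search_frame(camera, label): "extent" ([left, top, right, bottom] in pixels, round what is visible of it).
- ctrl.cut_out(camera, label): "region" (384x512 bool, what is visible of it) and "extent" ([left, top, right, bottom] in pixels, round what is visible of it).
The state is a dict: "time": time; "joint_positions": joint angles; "qd": joint speeds; "joint_torque": joint torques, N m; "position": TCP position; "tool_rot": TCP orientation; "ft_force": force on the tool from outside, world axes, zero at the start; "torque": the same for the moment, N m; "grip_width": opening from 0.0 (shut) to 1.0 (fully open).
Only numpy, scipy, OpenCV 4.12 (cv2) and the standard library are available. Lean on these libraries where they do the work, as an engineer would, in place of code of your own. Each camera call takes 0.05 s, during which the arm holds its last target.

### The job

Gently push the grey board carrier fully home against the black socket block of the test fixture while the red keeper bar is still open, then swing the keeper bar shut behind it until it snaps past the sprung roller of the yellow catch and stays there by itself. Do not strain the fixture, leave the meter, the terminal block and the screwdriver where they are, and let go of everything.

Things in the scene. Friction and masses are not known exactly. Their poses are not given: they have to be found in the camera images.
- fixture: Aluminium test fixture, fixed to the bench: plate 230 x 250 mm, 12 mm thick. Origin on the underside; x from the open mouth to the black socket block, y left, z up. Plate spans x -130 to 100, y -125 to 125 mm. Dark guide rails at |y| = 42 to 50, x -50 to 54 mm, top z = 28 mm. The socket block (100 mm wide, 51 mm high) has its stop face at x = 54 mm.
- catch_slot (a point): Middle of the slot in which the yellow catch is clamped (x = -75, y = 75 mm of the fixture, on the plate). The catch (stop block and sprung brass roller, top 36 mm above the bench) covers about 25 mm each way in x and y -14 to 43 mm from here. It is clamped anywhere within 11 mm either way along the fixture's x; that place is not measured.
- carrier: Loose grey board carrier, 110 (x) x 80 (y) x 14 mm, 0.2 to 0.4 kg, blue circuit board on top (parts reach 27 mm above the underside). Origin: centre of its underside, on the fixture plate; x towards the socket block. Slides between the guide rails with 2 mm play each side; fully home its origin is at x = -1 mm of the fixture.
- carrier_end (a point): Middle of the carrier's flat near end face (the face to push: 80 mm wide, 14 mm high), 55 mm from its origin along -x, 7 mm above its underside. Fully home it stands at x = -56 mm in the fixture frame; it starts 15 to 38 mm short of that. It slides at 1 to 4 N; more than 40 N would harm the board.
- keeper_hinge (a point): Vertical pivot axis of the red keeper bar, 24 mm above the bench, at x = -75, y = -75 mm of the fixture frame. The pivot hub has 12 mm radius and is 40 mm high above the bench.
- keeper_end (a point): Centre of the round steel nose (7 mm radius) at the free end of the keeper bar, 150 mm from the pivot, 24 mm above the bench. The bar is straight, 14 mm wide, with upright sides from 16 to 32 mm above the bench; it can be pushed anywhere along its side. Shut, it crosses the mouth behind the carrier.
- keeper (a joint): Keeper bar angle (rad): 0 = along the fixture's +y; positive = open (1.57: along -x). Starts 1.0 to 1.35. Turns under 1 N, stays put. In the last 15 mm its nose rides over the roller (up to 7 N at the nose, 14 N halfway), then the roller drives it on to the catch's solid stop: locked. Short of that it is pushed back. The locked angle is unknown, -0.08 to 0.08: feel for it. Over 32 N strains it.
- roller (a joint): Travel of the sprung brass roller of the catch (m): 0 out and free, up to about 0.0035 while the nose rides over it, about 0.0015 when the bar is locked between the roller and the stop.
There are look-alikes about, which are no part of the job. Of the things like the carrier, leave any that is orange or turquoise; of the rest the larger one is meant.

How it is judged:
By the outcome, as a careful person would: the job done as asked, in the order asked, and still so for the second after the job is handed in, with the robot touching nothing.
It also fails if it takes over 48 s, if anything falls off the work surface, if the arm or the gripper's body presses on something with over 40 N, if the wrist force passes 120 N, or if a joint passes its speed limit or range.

## Working session

There is one attempt and no reset: what is moved stays moved. The work goes in short steps, Python scripts to look and compute and a tool call to move; the robot and the scene stay as the last step left them, time stands still between calls to the robot, and variables do not carry over. Pictures are saved under pics/ and viewed, and the job is handed in when it is done.

Besides the shell and the picture viewer there is one more tool, called after ">>>" as a command line: name --pt "numbers of a row" for each row, then --argument value for the rest. servo_tool: Moves the arm, as the interface text tells. Its arguments: {"type":"object","properties":{"dp":{"type":"array","items":{"type":"array","items":{"type":"number"}}},"yaw":{"type":"array","items":{"type":"number"}},"fingers":{"type":"number"},"grip_force":{"type":"number"}},"required":["dp","yaw"]}

```bash
mkdir -p pics; python3 - <<'E'
from bench import ctrl
import cv2,numpy as np
s=ctrl.get_state(); print(s)
for n in ["scene","top"]:
    im,d=ctrl.get_image(n); cv2.imwrite(f"pics/{n}0.png",im[:,:,::-1]); np.savez(f"pics/{n}0.npz",im=im,d=d)
    print(n,ctrl.camera_info(n))
print(ctrl.camera_info("wrist"))
for l in ["fixture","carrier","keeper_end","keeper"]:
    for c in ["top"]:
        print(c,l,[(round(r['score'],2),r['extent']) for r in ctrl.search_frame(c,l)])
E
```

```text
{'time': 0.0, 'joint_positions': array([-1.15188728,  0.32182842, -0.07010997,  1.45166485,  0.02261149,
        1.3707714 , -0.05690237]), 'qd': array([-0.00046194,  0.00089696, -0.00098775, -0.00179599, -0.00046401,
        0.00134588,  0.00037353]), 'joint_torque': array([ 1.85775007e-04, -4.91292751e+01, -4.03902456e-01, -3.12518835e+01,
       -6.39309967e-02,  4.43001674e-02,  2.03352815e-04]), 'position': array([0.25579413, 0.59688328, 0.18186335]), 'tool_rot': array([ 0.3160411 ,  1.54765844, -0.31898469]), 'ft_force': array([ 0.20473431, -0.7826154 ,  0.95515794]), 'torque': array([ 0.02669912, -0.08303735,  0.00381532]), 'grip_width': 1.0004972492001227}
scene {'fx': 410.9431722659451, 'fy': 410.9431722659451, 'cx': 259.4037630203339, 'cy': 190.55938412008473, 'distortion': array([-0.07298169,  0.        ,  0.        ,  0.        ,  0.        ]), 'extrinsics': array([[-0.25257186,  0.96752869, -0.00978229,  0.19017662],
       [ 0.5193738 ,  0.12703776, -0.84505163, -0.18305773],
       [-0.81636898, -0.21851693, -0.53459522,  1.18617206],
       [ 0.        ,  0.        , 
[... 637 characters left out ...]
  ,  0.       ,  0.       ]), 'hand_eye': array([[ 6.28052781e-04, -2.44533014e-01,  9.69640764e-01,
        -2.00728222e-01],
       [ 9.99999768e-01, -1.03921086e-04, -6.73924608e-04,
        -6.08391526e-04],
       [ 2.65562937e-04,  9.69640962e-01,  2.44532892e-01,
        -6.78021648e-02],
       [ 0.00000000e+00,  0.00000000e+00,  0.00000000e+00,
         1.00000000e+00]])}
top fixture [(0.72, [186.1, 60.2, 328.1, 228.4])]
top carrier [(0.75, [285.7, 138.0, 307.1, 227.2]), (0.72, [280.8, 251.6, 327.3, 291.3]), (0.6, [348.1, 177.0, 415.7, 244.7])]
top keeper_end [(0.58, [289.8, 140.9, 305.7, 227.7])]
top keeper [(0.98, [289.8, 140.3, 306.4, 228.1]), (0.69, [184.6, 60.1, 333.0, 228.7])]
```

View pics/top0.png

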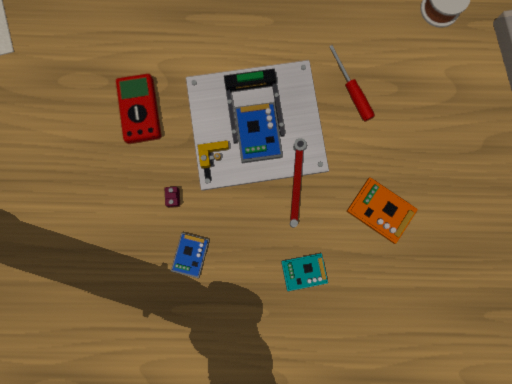

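View pics/scene0.png

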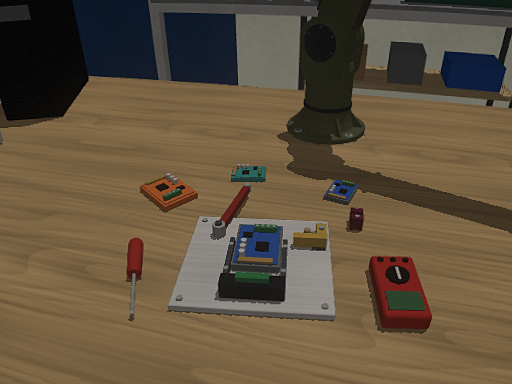

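```bash
cat > h.py <<'E'
import cv2,numpy as np
from bench import ctrl
def ray_plane(cam,uv,z,T=None):
    i=ctrl.camera_info(cam); K=np.array([[i['fx'],0,i['cx']],[0,i['fy'],i['cy']],[0,0,1]])
    uv=np.atleast_2d(np.array(uv,float))
    n=cv2.undistortPoints(uv[:,None],K,i['distortion'])[:,0]
    if 'extrinsics' in i: M=np.linalg.inv(i['extrinsics'])
    else: M=T@i['hand_eye']
    r=np.c_[n,np.ones(len(n))]@M[:3,:3].T; o=M[:3,3]
    return o+r*((z-o[2])/r[:,2])[:,None]
def project(cam,P,T=None):
    i=ctrl.camera_info(cam); K=np.array([[i['fx'],0,i['cx']],[0,i['fy'],i['cy']],[0,0,1]])
    E=i['extrinsics'] if 'extrinsics' in i else np.linalg.inv(T@i['hand_eye'])
    return cv2.projectPoints(np.array(P,float),cv2.Rodrigues(E[:3,:3])[0],E[:3,3],K,i['distortion'])[0][:,0]
def toolT(s):
    T=np.eye(4);T[:3,:3]=cv2.Rodrigues(s['tool_rot'])[0];T[:3,3]=s['position'];return T
E
python3 - <<'E'
from h import *
f=np.load('pics/top0.npz');im=f['im'];d=f['d']
c=im[40:240,170:345];cv2.imwrite('pics/top0c.png',cv2.resize(c[:,:,::-1],None,fx=4,fy=4,interpolation=cv2.INTER_CUBIC)[:600*2][:, :700])
# rough corners
print(ray_plane('top',[[187,77],[311,62],[327,172],[202,188]],0.012))
print(ray_plane('top',[[300,145]],0.04),ray_plane('top',[[294.5,223]],0.032))
print(toolT(ctrl.get_state()))
E
```

```text
[[ 0.69646511  0.09615199  0.012     ]
 [ 0.73473072 -0.15091901  0.012     ]
 [ 0.5104502  -0.18257994  0.012     ]
 [ 0.47382366  0.05726655  0.012     ]]
[[ 0.55572574 -0.12726839  0.04      ]] [[ 0.40910765 -0.11881892  0.032     ]]
[[-1.72404298e-04  3.93809492e-01  9.19192066e-01  2.55938035e-01]
 [-5.49174612e-04  9.19191904e-01 -3.93809525e-01  5.97300142e-01]
 [-9.99999834e-01 -5.72691401e-04  5.77975395e-05  1.82615835e-01]
 [ 0.00000000e+00  0.00000000e+00  0.00000000e+00  1.00000000e+00]]
```

View pics/top0c.png

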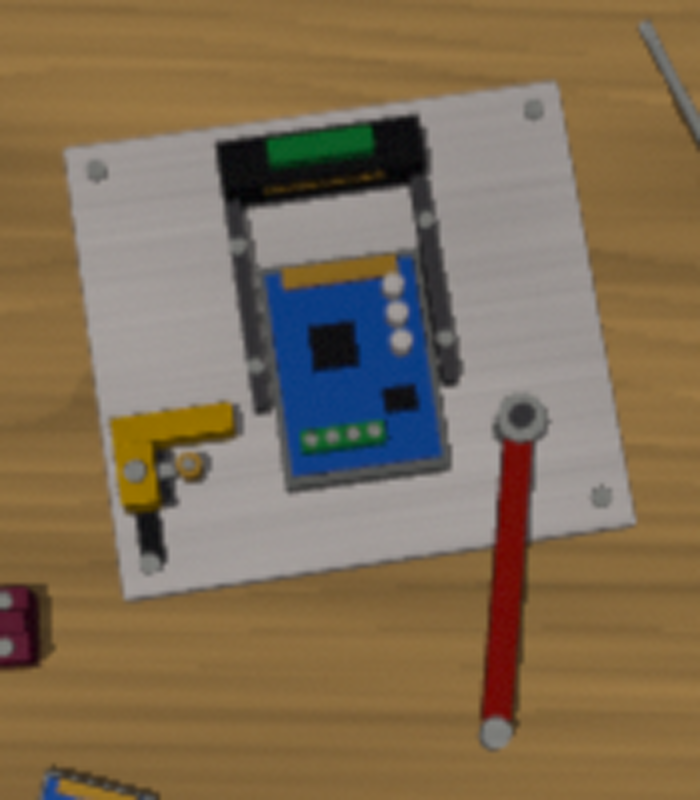

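```bash
cat >> h.py <<'E'
def fit2(F,W):
    F=np.array(F,float);W=np.array(W,float)
    a=F-F.mean(0);b=W-W.mean(0)
    th=np.arctan2((a[:,0]*b[:,1]-a[:,1]*b[:,0]).sum(),(a*b).sum())
    R=np.array([[np.cos(th),-np.sin(th)],[np.sin(th),np.cos(th)]])
    t=W.mean(0)-R@F.mean(0)
    return th,R,t,W-(F@R.T+t)
E
python3 - <<'E'
from h import *
px=lambda a:np.array(a,float)/4+[170,40]-0.375
W=ray_plane('top',px([[64,150],[558,82],[635,523],[125,600]]),0.012)[:,:2]
F=[[100,125],[100,-125],[-130,-125],[-130,125]]
th,R,t,res=fit2(np.array(F)/1000,W);print(th,t,res*1e3)
hub=ray_plane('top',px([[521,415]]),0.04)[0,:2];nose=ray_plane('top',px([[496,732]]),0.032)[0,:2]
inv=lambda p:(R.T@(p-t))*1e3
print('hub',inv(hub),'nose',inv(nose),np.linalg.norm(nose-hub)); v=inv(nose)-inv(hub);print('angle',np.arctan2(-v[0],v[1]))
print('carrier end top', [inv(p) for p in ray_plane('top',px([[290,489],[448,467]]),0.026)[:,:2]])
print('catch block',[inv(p) for p in ray_plane('top',px([[110,418],[235,402],[235,434],[130,512]]),0.036)[:,:2]],'roller',inv(ray_plane('top',px([[190,465]]),0.034)[0,:2]))
s=ctrl.get_state();T=toolT(s);print(np.degrees(np.arctan2(T[1,1],T[0,1])))
E
```

```text
0.17185088113020205 [ 0.61955241 -0.04099329] [[-0.57453868 -0.40003601]
 [-0.83465807 -0.07769933]
 [ 0.86663057  1.12934456]
 [ 0.54256618 -0.65160922]]
hub [-74.49721459 -74.373714  ] nose [-219.72547569  -39.20082771] 0.14942683746102003
angle 1.33318130194714
carrier end top [array([-90.62602024,  38.48908784]), array([-91.18399527, -37.61239288])]
catch block [array([-46.32446769, 117.57172576]), array([-47.29819128,  58.17356546]), array([-62.69271873,  60.34493227]), array([-92.56969701, 114.15953258])] roller [-73.92268951  83.46224329]
66.80825018473521
```

>>> servo_tool --pt "0 0 1" --pt "0 0 1" --pt "0 0 1" --pt "0 0 1" --pt "0 0 1" --yaw '[-1,-1,-1,-1,-1]' --fingers 0

```text
time: 0.8
position: [0.3785, 0.5729, 0.1831]
tool_rot: [-0.096, 1.568, 0.096]
ft_force: [0.2, 0.1, -0.3]
grip_width: 0.632
```

>>> servo_tool --pt "0 -1 0" --pt "0 -1 0" --pt "0 -1 0" --pt "0 -1 0" --pt "0 -1 0" --yaw '[-0.5,0,0,0,0]'

```text
time: 1.3
position: [0.3974, 0.449, 0.1829]
tool_rot: [-0.134, 1.567, 0.134]
ft_force: [-0.3, 0.8, -0.1]
grip_width: 0.172
```

>>> servo_tool --pt "0 -1 0" --pt "0 -1 0" --pt "0 -1 0" --pt "0 -1 0" --pt "0 -1 0" --yaw '[0,0,0,0,0]'

```text
time: 1.8
position: [0.4187, 0.3259, 0.1831]
tool_rot: [-0.134, 1.566, 0.135]
ft_force: [0.6, 0.2, -0.5]
grip_width: 0.005
```

>>> servo_tool --pt "0 -1 0" --pt "0 -1 0" --pt "0 -1 0" --pt "0 -1 0" --pt "0 -1 0" --yaw '[0,0,0,0,0]'

```text
time: 2.3
position: [0.44, 0.2027, 0.1831]
tool_rot: [-0.134, 1.566, 0.135]
ft_force: [-0.1, -0.4, -0.0]
grip_width: 0.002
```

>>> servo_tool --pt "0 -1 0" --pt "0 -1 0" --pt "0 -1 0" --pt "0 -1 0" --pt "0 -1 0" --yaw '[0,0,0,0,0]'

```text
time: 2.8
position: [0.4612, 0.0796, 0.1831]
tool_rot: [-0.134, 1.566, 0.135]
ft_force: [0.7, 0.1, -0.2]
grip_width: 0.005
```

>>> servo_tool --pt "0 -1 0" --pt "0 -1 0" --pt "0 -1 0" --pt "0 -1 0" --pt "0 -1 0" --yaw '[0,0,0,0,0]'

```text
time: 3.3
position: [0.4825, -0.0436, 0.1831]
tool_rot: [-0.134, 1.566, 0.135]
ft_force: [-0.1, 0.6, 0.0]
grip_width: 0.007
```

```bash
cat >> h.py <<'E'
TH=0.17185;RF=np.array([[np.cos(TH),-np.sin(TH)],[np.sin(TH),np.cos(TH)]]);TF=np.array([0.61955,-0.04099])
def fx(p): return (RF.T@(np.array(p)[:2]-TF))*1e3
def wd(f): return TF+RF@(np.array(f,float)/1e3)
E
python3 - <<'E'
from h import *
s=ctrl.get_state();T=toolT(s)
im,d=ctrl.get_image('wrist'); cv2.imwrite('pics/w1.png',cv2.resize(im[:,:,::-1],(768,576)));np.savez('pics/w1.npz',im=im,d=d,T=T)
print(fx(s['position']),np.degrees(np.arctan2(T[1,2],T[0,2])-TH))
for n,f,z in [('plate',[-130,125],.012),('plate',[-130,-125],.012),('plate',[100,125],.012),('plate',[100,-125],.012),('hub',[-75,-75],.04),('cend',[-91,0],.026)]:
    print(n,project('wrist',[[*wd(f),z]],T)[0]*1.5)
E
```

```text
[-135.42807713   20.87455925] -0.03834263995472894
plate [499.88225614 270.05578058]
plate [212.67633387 270.35646886]
plate [483.87281705 495.02401451]
plate [235.46867936 494.77279388]
hub [265.68349941 341.22521619]
cend [355.75757354 317.95491902]
```

View pics/w1.png

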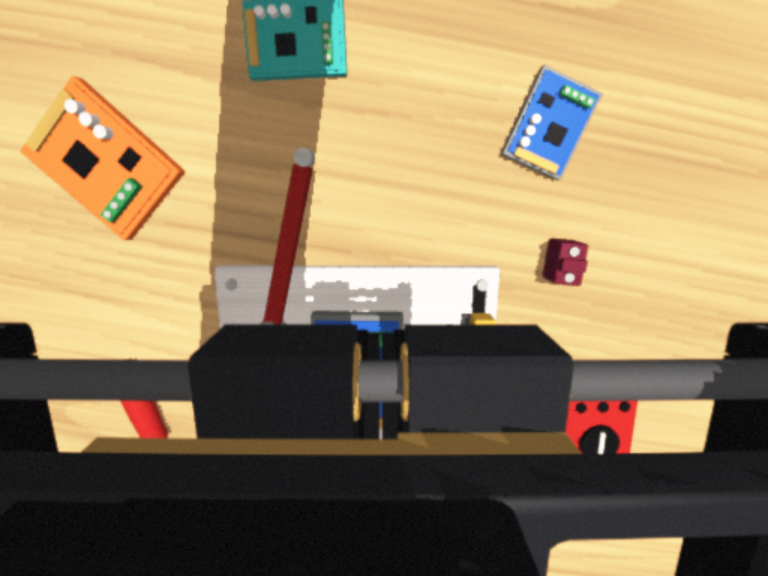

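>>> servo_tool --pt "1 -0.4 0" --pt "1 -0.44 0" --pt "1 0 0" --pt "1 0 0" --pt "1 0 0" --yaw '[0,0,0,0,0]'

```text
time: 3.85
position: [0.4861, -0.0632, 0.0571]
tool_rot: [-0.134, 1.566, 0.134]
ft_force: [1.0, -0.0, -0.5]
grip_width: 0.007
```

>>> servo_tool --pt "0.8 0 0" --pt "0.5 0 0" --pt "0.3 0 0" --pt "0 0 0" --pt "0 0 0" --yaw '[0,0,0,0,0]'

```text
time: 4.35
position: [0.4868, -0.0633, 0.0187]
tool_rot: [-0.134, 1.565, 0.134]
ft_force: [0.3, -0.5, 0.1]
grip_width: 0.005
```

```bash
python3 - <<'E'
from h import *
s=ctrl.get_state();T=toolT(s);print(s['time'],s['position'],fx(s['position']),s['ft_force'])
im,d=ctrl.get_image('wrist'); cv2.imwrite('pics/w2.png',cv2.resize(im[:,:,::-1],(768,576)))
im,d=ctrl.get_image('scene'); cv2.imwrite('pics/s2.png',cv2.resize(im[150:350,130:400,::-1],None,fx=2.9,fy=2.9))
E
```

```text
4.35 [ 0.48679541 -0.06326988  0.01871293] [-134.6091035    0.7500509] [ 0.28187235 -0.5099879   0.09011013]
```

View pics/w2.png

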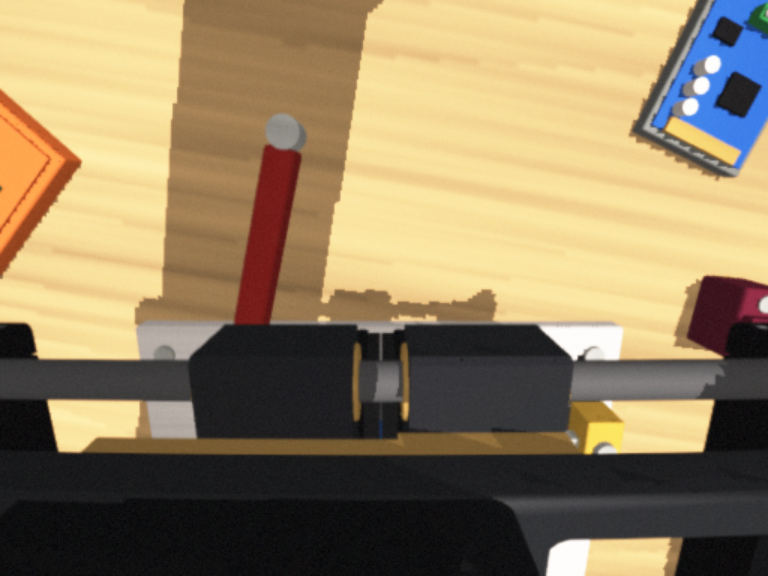

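View pics/s2.png

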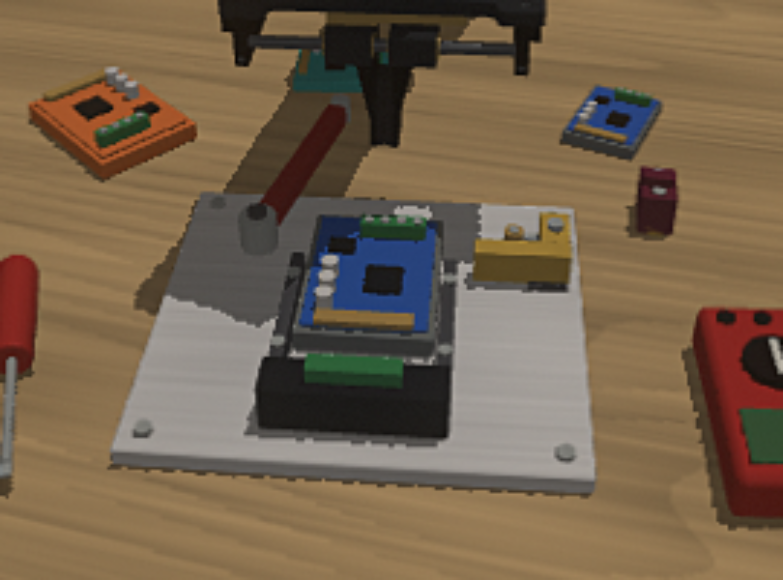

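>>> servo_tool --pt "0 0 0.3" --pt "0 -0.03 0.3" --pt "0 0 0.2" --pt "0 0 0.2" --pt "0 0 0.2" --yaw '[0,0,0,0,0]'

```text
time: 4.95
position: [0.5163, -0.0588, 0.0179]
tool_rot: [-0.135, 1.567, 0.134]
ft_force: [-0.3, 0.8, 0.6]
grip_width: 0.004
```

>>> servo_tool --pt "0 0 0.15" --pt "0 0 0.15" --pt "0 0 0.15" --pt "0 0 0.15" --pt "0 0 0.15" --yaw '[0,0,0,0,0]'

```text
time: 5.45
position: [0.5345, -0.0556, 0.018]
tool_rot: [-0.134, 1.567, 0.135]
ft_force: [0.7, 0.2, 0.3]
grip_width: 0.003
```

```bash
python3 - <<'E'
from h import *
s=ctrl.get_state();print(s['time'],s['position'],fx(s['position']),RF.T@s['ft_force'][:2])
E
```

```text
5.45 [ 0.53450259 -0.05561419  0.01798003] [-86.29548048   0.13478912] [0.68524118 0.09194399]
```

```bash
python3 - <<'E'
from h import *
im,d=ctrl.get_image('scene'); cv2.imwrite('pics/s3.png',cv2.resize(im[170:300,180:340,::-1],None,fx=4.6,fy=4.6))
im,d=ctrl.get_image('top'); cv2.imwrite('pics/t3.png',cv2.resize(im[40:240,170:345,::-1],None,fx=3,fy=3))
s=ctrl.get_state();print(s['ft_force'])
E
```

```text
[-0.07190415 -0.1161907  -0.0882737 ]
```

View pics/s3.png

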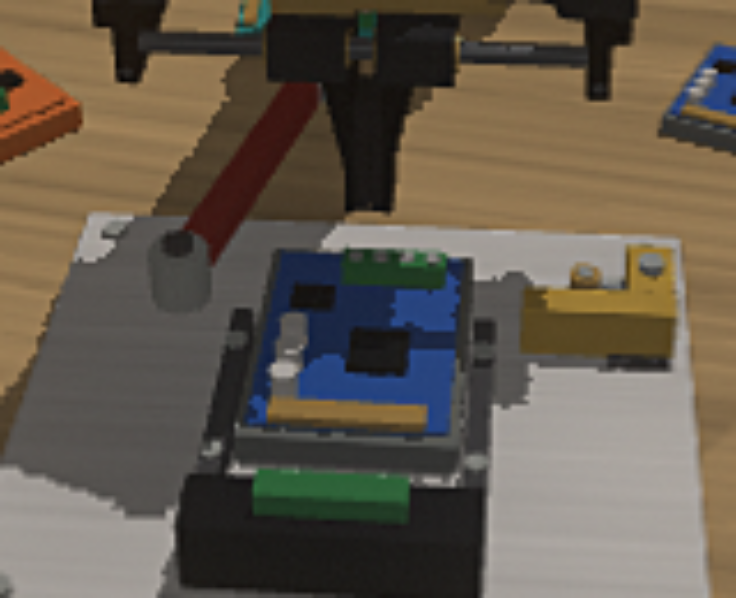

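View pics/t3.png

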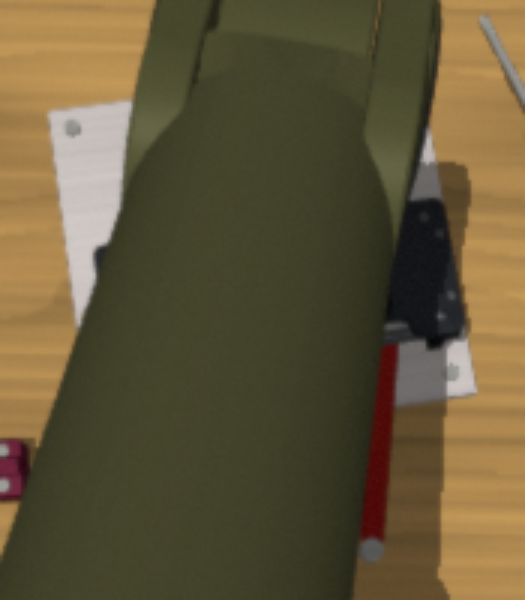

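```bash
python3 - <<'E'
from h import *
s=ctrl.get_state()
im,d=ctrl.get_image('scene'); np.savez('pics/scene3.npz',im=im,d=d)
a=np.load('pics/scene0.npz')['im']
P=project('scene',[s['position'],[*wd([-86,0]),.026],[*wd([-56,40]),.026],[*wd([-56,-40]),.026]])
print(P,(P-[180,170])*4.6)
o=[cv2.resize(x[200:300,200:320,::-1],None,fx=5,fy=5,interpolation=cv2.INTER_CUBIC)[:, :] for x in (a,im)]
cv2.imwrite('pics/cmp.png',cv2.resize(np.vstack(o),None,fx=.6,fy=.6))
for z,x,c in [(.026,19,'r0'),(.026,24,''),(.026,29,''),(.026,54,'home')]:
    print(x,project('scene',[[*wd([x,40]),z],[*wd([x,-40]),z]]).ravel())
E
```

```text
[[260.04966362 230.09665848]
 [259.92807641 226.62276758]
 [281.25783914 237.97520529]
 [235.9803601  235.93681888]] [[368.22845266 276.44462901]
 [367.66915147 260.46473085]
 [465.78606006 312.68594431]
 [257.50965647 303.30936687]]
19 [279.41706836 267.43179274 229.92157756 264.92724902]
24 [279.28130514 269.5922799  229.47804485 267.05152829]
29 [279.14373475 271.77984483 229.02907183 269.20214975]
54 [278.42753574 283.14112335 226.6992211  280.36699384]
```

View pics/cmp.png

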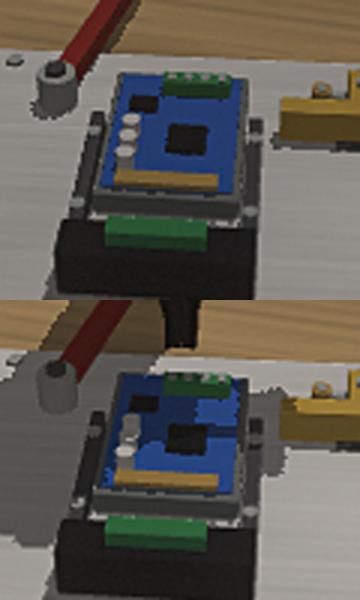

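```bash
python3 - <<'E'
from h import *
f=np.load('pics/scene3.npz');d=f['d'];im=f['im']
i=ctrl.camera_info('scene')
M=np.linalg.inv(i['extrinsics'])
def pt(u,v):
    n=cv2.undistortPoints(np.array([[[u,v]]],float),np.array([[i['fx'],0,i['cx']],[0,i['fy'],i['cy']],[0,0,1]]),i['distortion'])[0,0]
    p=M@np.array([n[0]*d[v,u],n[1]*d[v,u],d[v,u],1]);return p[:3]
for v in range(196,240,2):
    p=pt(260,v);print(v,im[v,260],np.round(fx(p),1),round(p[2]*1e3,1))
print([ (u,np.round(fx(pt(u,212)),1),round(pt(u,212)[2],4)) for u in range(250,272,2)])
E
```

```text
196 [25 21 19] [-77.6   1.5] 98.1
198 [23 19 17] [-76.3   1.6] 94.8
200 [25 22 21] [-90.    0.3] 81.6
202 [20 19 15] [-85.5   0.7] 80.4
204 [24 20 17] [-79.1   1.2] 80.5
206 [25 21 19] [-77.3   1.3] 77.5
208 [27 23 22] [-77.1   1.3] 73.5
210 [24 22 18] [-78.7   1.1] 68.1
212 [26 23 22] [-77.1   1.2] 64.9
214 [52 45 35] [-76.9   1.2] 60.8
216 [150 121  82] [-156.9   -6. ] -1.6
218 [112  93  65] [-149.1   -5.3] -0.8
220 [164 159 155] [-125.6   -3.3] 11.6
222 [166 160 156] [-119.5   -2.8] 11.4
224 [28 49 29] [-78.1   0.9] 38.0
226 [28 53 31] [-70.3   1.5] 39.4
228 [28 56 33] [-69.7   1.6] 35.5
230 [31 58 34] [-69.7   1.5] 31.0
232 [25 35 73] [-68.2   1.6] 27.6
234 [29 41 69] [-63.9   2. ] 26.5
236 [26 39 68] [-56.3   2.6] 28.0
238 [25 37 68] [-51.9   3. ] 27.1
[(250, array([-167. ,  -27.1]), np.float64(0.0)), (252, array([-166.1,  -22.9]), np.float64(0.0009)), (254, array([-166.2,  -18.9]), np.float64(0.001)), (256, array([-73.6,  -5.5]), np.float64(0.0671)), (258, array([-77.2,  -2.3]), np.float64(0.0647)), (260, array([-77.1,   1.2]), np.float64(0.0649)), (262, array([-76.6,   4.8]), np.float64(0.0654)), (264, array([-76.6,   8.3]), np.float64(0.0656)), (266, array([-170.1,    5.2]), np.float64(-0.0006)), (268, array([-169.9,    9.2]), np.float64(-0.0003)), (270, array([-169.5,   13.3]), np.float64(0.0002))]
```

```bash
python3 - <<'E'
from h import *
f=np.load('pics/scene3.npz');d=f['d'];im=f['im']
i=ctrl.camera_info('scene')
M=np.linalg.inv(i['extrinsics'])
K=np.array([[i['fx'],0,i['cx']],[0,i['fy'],i['cy']],[0,0,1]])
v,u=np.mgrid[0:384,0:512]
n=cv2.undistortPoints(np.stack([u,v],-1).reshape(-1,1,2).astype(float),K,i['distortion'])[:,0].reshape(384,512,2)
P=np.stack([n[...,0]*d,n[...,1]*d,d],-1)@M[:3,:3].T+M[:3,3]
Fx=(P[...,:2]-TF)@RF*1e3
for r in range(150,216,3):
    print(r,[(c,int(Fx[r,c,0]),int(Fx[r,c,1]),int(P[r,c,2]*1e3)) for c in (205,225,245,252,260,268,290,310)])
cv2.imwrite('pics/s3f.png',im[:,:,::-1])
print(ctrl.get_state()['position'])
E
```

```text
150 [(205, -102, -92, 170), (225, -104, -59, 170), (245, -69, -20, 188), (252, -63, -9, 192), (260, -64, 3, 192), (268, -65, 15, 191), (290, -112, 49, 169), (310, -114, 83, 169)]
153 [(205, -91, -90, 170), (225, -94, -57, 169), (245, -70, -21, 183), (252, -65, -9, 186), (260, -65, 3, 186), (268, -65, 15, 187), (290, -105, 50, 167), (310, -103, 83, 169)]
156 [(205, -79, -88, 170), (225, -83, -55, 170), (245, -65, -20, 180), (252, -65, -9, 180), (260, -64, 3, 181), (268, -64, 15, 182), (290, -103, 50, 162), (310, -91, 82, 170)]
159 [(205, -72, -87, 169), (225, -73, -54, 169), (245, -63, -20, 176), (252, -63, -9, 176), (260, -62, 3, 177), (268, -62, 16, 177), (290, -401, 48, 0), (310, -80, 82, 171)]
162 [(205, -61, -84, 169), (225, -61, -52, 170), (245, -60, -20, 172), (252, -62, -9, 171), (260, -61, 3, 172), (268, -64, 15, 171), (290, -113, 50, 146), (310, -69, 82, 171)]
165 [(205, -50, -82, 170), (225, -60, -52, 165), (245, -60, -20, 166), (252, -61, -9, 166), (260, -61, 3, 167), (268, -61, 16, 167), (290, -60, 50, 169), (310, -64, 82, 168)]
168 [(205, -51, -83, 164), (225, -346, -106
[... 2051 characters left out ...]
190, -124, 0), (225, -192, -82, 0), (245, -195, -40, 0), (252, -197, -26, -1), (260, -79, 1, 80), (268, -196, 7, 1), (290, -200, 53, 0), (310, -205, 94, 0)]
207 [(205, -177, -121, 0), (225, -180, -80, 0), (245, -185, -39, 0), (252, -185, -24, 0), (260, -77, 1, 75), (268, -186, 8, 0), (290, -189, 53, 0), (310, -191, 94, 0)]
210 [(205, -167, -119, 0), (225, -171, -78, 0), (245, -172, -37, 0), (252, -172, -23, 1), (260, -78, 1, 68), (268, -176, 8, 0), (290, -181, 53, -1), (310, -182, 94, 0)]
213 [(205, -154, -117, 1), (225, -116, -68, 31), (245, -163, -36, 0), (252, -162, -22, 1), (260, -78, 1, 61), (268, -165, 9, 0), (290, -169, 53, 0), (310, -171, 93, 0)]
[ 0.53440866 -0.05566729  0.01795111]
```

View pics/s3f.png

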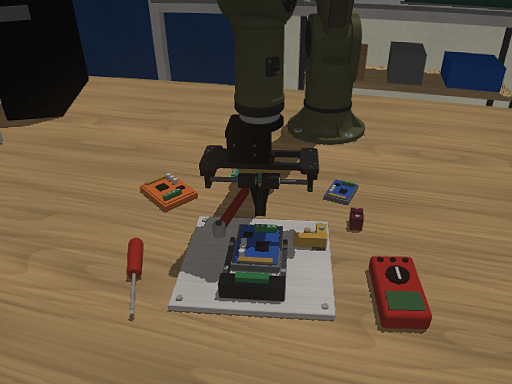

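```bash
python3 - <<'E'
from h import *
s=ctrl.get_state();T=toolT(s)
im,d=ctrl.get_image('wrist'); cv2.imwrite('pics/w4.png',cv2.resize(im[:,:,::-1],(768,576)))
for dz in (0,.021,.042):
    T2=T.copy();T2[2,3]+=dz
    print(dz,(project('wrist',[[*wd([-130,125]),.012],[*wd([-130,-125]),.012],[*wd([-219.7,-39]),.032]],T2)*1.5).round())
print('tcp px',project('wrist',[s['position']],T)*1.5)
i=ctrl.camera_info('wrist');K=np.array([[i['fx'],0,i['cx']],[0,i['fy'],i['cy']],[0,0,1]])
for r in range(180,384,8):
    out=[]
    for c in (200,230,248,254,262,300):
        n=cv2.undistortPoints(np.array([[[c,r]]],float),K,i['distortion'])[0,0]
        p=i['hand_eye']@np.array([n[0]*d[r,c],n[1]*d[r,c],d[r,c],1]);out.append(tuple((p[:3]*1e3).astype(int).tolist()))
    print(r,out)
E
```

```text
0 [[641. 237.]
 [119. 237.]
 [278.  10.]]
0.021 [[618. 232.]
 [142. 232.]
 [289.  28.]]
0.042 [[599. 228.]
 [161. 228.]
 [298.  43.]]
tcp px [[379.87795546 327.7235572 ]]
180 [(5, -38, -27), (7, -16, -27), (6, -3, -27), (7, 0, -26), (7, 6, -27), (7, 33, -27)]
188 [(7, -38, -21), (6, -16, -21), (7, -3, -20), (7, 0, -21), (6, 6, -21), (6, 34, -21)]
196 [(6, -39, -15), (7, -17, -14), (6, -3, -15), (7, 0, -15), (6, 6, -15), (7, 34, -14)]
204 [(7, -39, -8), (6, -17, -9), (7, -3, -8), (6, 0, -9), (5, 6, -9), (7, 34, -8)]
212 [(-5, -37, -6), (-6, -16, -6), (-7, -3, -7), (-6, 0, -7), (-6, 6, -6), (-5, 32, -6)]
220 [(-117, -15, -39), (-117, -6, -39), (-7, -3, -1), (-8, 0, -1), (-8, 6, -1), (-116, 14, -39)]
228 [(-124, -14, -39), (-123, -6, -38), (-49, -2, -11), (-48, 0, -10), (-48, 4, -10), (-124, 13, -39)]
236 [(-130, -13, -39), (-130, -5, -39), (-61, -2, -11), (-60, 0, -10), (-60, 4, -11), (-129, 12, -38)]
244 [(-131, -13, -37), (-132, -5, -37), (-123, -1, -34), (-122, 0, -33), (-122, 2, -33), (-131, 12, -37)]
252 [(-131, -13, -35), (-132, -5, -35), (-125, -1, -32), (-125, 0, -32), (-124, 2
[... 972 characters left out ...]
-26), (-150, -4, -26), (-150, 0, -26), (-149, 0, -26), (-149, 1, -25), (-151, 9, -27)]
340 [(-153, -10, -27), (-154, -4, -27), (-153, 0, -27), (-152, 0, -26), (-153, 1, -26), (-154, 9, -27)]
348 [(-155, -9, -27), (-156, -4, -27), (-155, 0, -27), (-155, 0, -27), (-156, 1, -27), (-156, 8, -27)]
356 [(-157, -9, -27), (-157, -4, -27), (-158, 0, -27), (-157, 0, -27), (-158, 1, -27), (-157, 8, -27)]
364 [(-159, -9, -27), (-200, 0, -67), (-200, 0, -67), (-200, 0, -67), (-158, 1, -26), (-200, 0, -67)]
372 [(-200, 0, -67), (-200, 0, -67), (-200, 0, -67), (-200, 0, -67), (-200, 0, -67), (-200, 0, -67)]
380 [(-200, 0, -67), (-200, 0, -67), (-200, 0, -67), (-200, 0, -67), (-200, 0, -67), (-200, 0, -67)]
```

View pics/w4.png

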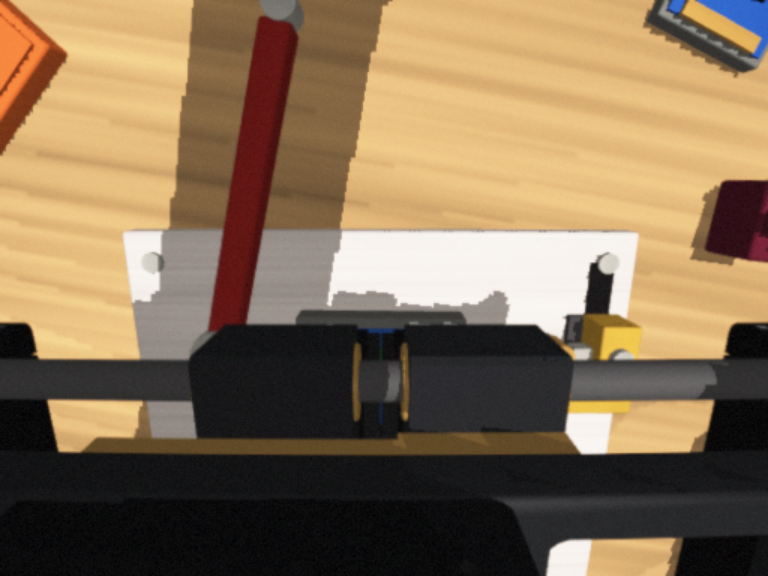

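>>> servo_tool --pt "0 0 -0.5" --pt "0 0 -0.5" --pt "0 0 -0.2" --pt "0 0 0" --pt "0 0 0" --yaw '[0,0,0,0,0]'

```text
time: 6.15
position: [0.5048, -0.0607, 0.0183]
tool_rot: [-0.134, 1.566, 0.135]
ft_force: [-0.0, -0.2, 0.5]
grip_width: 0.003
```

>>> servo_tool --pt "0.4 0 0" --pt "0.4 0 0" --pt "0.3 0 0" --pt "0.1 0 0" --pt "0 0 0" --yaw '[0,0,0,0,0]'

```text
time: 6.65
position: [0.504, -0.0609, -0.0129]
tool_rot: [-0.135, 1.568, 0.134]
ft_force: [0.5, 0.4, 0.5]
grip_width: 0.002
```

```bash
cat >> h.py <<'E'
def cloud(cam,d,T=None):
    i=ctrl.camera_info(cam);K=np.array([[i['fx'],0,i['cx']],[0,i['fy'],i['cy']],[0,0,1]])
    M=np.linalg.inv(i['extrinsics']) if 'extrinsics' in i else T@i['hand_eye']
    h,w=d.shape;v,u=np.mgrid[0:h,0:w]
    n=cv2.undistortPoints(np.stack([u,v],-1).reshape(-1,1,2).astype(float),K,i['distortion'])[:,0].reshape(h,w,2)
    P=np.stack([n[...,0]*d,n[...,1]*d,d],-1)@M[:3,:3].T+M[:3,3]
    return (P[...,:2]-TF)@RF*1e3,P[...,2]*1e3
E
python3 - <<'E'
from h import *
s=ctrl.get_state();print(s['time'],s['position'],fx(s['position']),s['ft_force'])
im,d=ctrl.get_image('scene');F,Z=cloud('scene',d)
for r in range(200,230,2): print(r,[(F[r,c].astype(int).tolist(),int(Z[r,c])) for c in (256,260,264)])
cv2.imwrite('pics/s5.png',cv2.resize(im[170:300,180:340,::-1],None,fx=4.6,fy=4.6))
E
```

```text
6.65 [ 0.5040106  -0.06086746 -0.01294605] [-117.23667045    0.17318937] [0.49969064 0.41744822 0.49300044]
200 [([-106, -8], 70), ([-107, -1], 69), ([-105, 6], 71)]
202 [([-105, -8], 66), ([-108, -1], 64), ([-107, 6], 66)]
204 [([-106, -8], 61), ([-108, -1], 60), ([-107, 6], 61)]
206 [([-107, -8], 56), ([-108, -1], 55), ([-109, 5], 55)]
208 [([-106, -8], 52), ([-107, -1], 52), ([-108, 5], 51)]
210 [([-173, -15], 0), ([-108, -1], 47), ([-107, 5], 47)]
212 [([-168, -15], 0), ([-107, -1], 43), ([-107, 5], 44)]
214 [([-160, -14], 0), ([-109, -1], 37), ([-108, 5], 38)]
216 [([-154, -13], 0), ([-110, -1], 32), ([-104, 6], 36)]
218 [([-148, -13], 0), ([-107, -1], 29), ([-107, 5], 30)]
220 [([-124, -10], 12), ([-125, -3], 11), ([-126, 4], 11)]
222 [([-118, -10], 11), ([-117, -2], 12), ([-118, 4], 12)]
224 [([-77, -6], 38), ([-77, 0], 38), ([-77, 8], 38)]
226 [([-72, -5], 37), ([-72, 1], 37), ([-72, 8], 37)]
228 [([-69, -5], 34), ([-70, 1], 34), ([-69, 8], 36)]
```

View pics/s5.png

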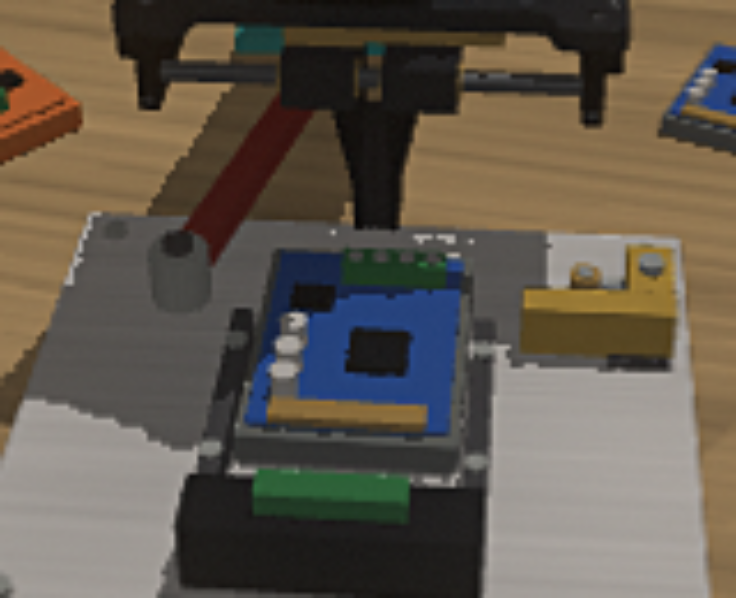

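>>> servo_tool --pt "0.2 0 0" --pt "0.1 0 0" --pt "0.08 0 0" --pt "0 0 0.2" --pt "0 0 0.2" --yaw '[0,0,0,0,0]'

```text
time: 7.2
position: [0.5151, -0.059, -0.0214]
tool_rot: [-0.134, 1.566, 0.134]
ft_force: [-0.1, -0.7, 0.2]
grip_width: 0.008
```

>>> servo_tool --pt "0 0 0.15" --pt "0 0 0.1" --pt "0 0 0.1" --pt "0 0 0.1" --pt "0 0 0.1" --yaw '[0,0,0,0,0]'

```text
time: 7.7
position: [0.5281, -0.0567, -0.0217]
tool_rot: [-0.134, 1.567, 0.134]
ft_force: [-1.7, -0.1, 1.3]
grip_width: 0.006
```

```bash
python3 - <<'E'
from h import *
s=ctrl.get_state();T=toolT(s);print(s['time'],s['position'],fx(s['position']),RF.T@s['ft_force'][:2],s['ft_force'][2])
im,d=ctrl.get_image('scene')
cv2.imwrite('pics/s6.png',cv2.resize(im[170:300,180:340,::-1],None,fx=4.6,fy=4.6))
E
```

```text
7.7 [ 0.52809802 -0.05673693 -0.0216612 ] [-92.79770886   0.12380643] [-1.68199556  0.19254952] 1.3352894362331478
```

View pics/s6.png

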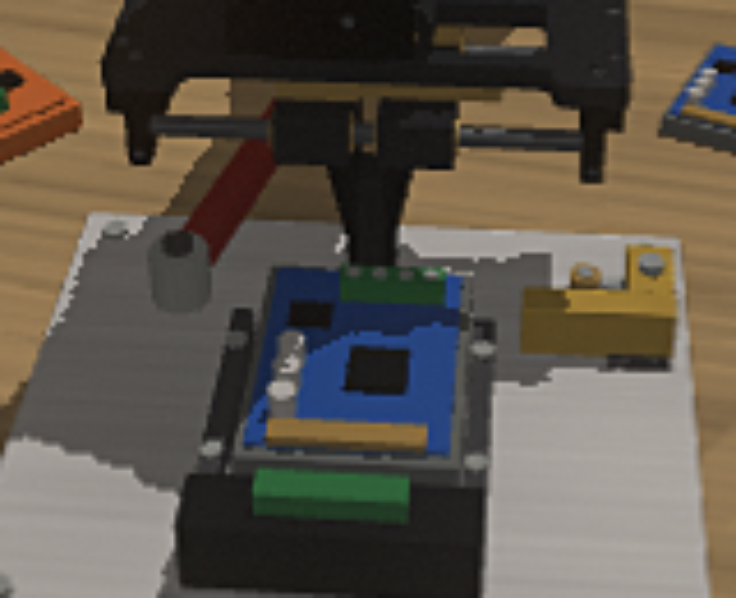

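>>> servo_tool --pt "0 0 0.12" --pt "0 0 0.12" --pt "0 0 0.12" --pt "0 0 0.12" --pt "0 0 0.12" --yaw '[0,0,0,0,0]'

```text
time: 8.25
position: [0.5432, -0.0541, -0.0216]
tool_rot: [-0.134, 1.566, 0.135]
ft_force: [-0.7, 0.4, -0.3]
grip_width: 0.004
```

>>> servo_tool --pt "0 0 0.08" --pt "0 0 0.06" --pt "0 0 0.06" --pt "0 0 0.04" --pt "0 0 0.04" --yaw '[0,0,0,0,0]'

```text
time: 8.75
position: [0.5498, -0.053, -0.0216]
tool_rot: [-0.134, 1.567, 0.134]
ft_force: [-0.6, 0.3, -0.6]
grip_width: 0.005
```

```bash
python3 - <<'E'
from h import *
s=ctrl.get_state();T=toolT(s);print(s['time'],s['position'],fx(s['position']),RF.T@s['ft_force'][:2],s['ft_force'][2])
E
```

```text
8.75 [ 0.54976059 -0.05299284 -0.02156691] [-70.81396466   0.1083303 ] [-0.51047799  0.3553079 ] -0.6172183807237828
```

About 5 mm left; small steps now.

>>> servo_tool --pt "0 0 0.04" --pt "0 0 0.04" --pt "0 0 0.03" --pt "0 0 0.03" --pt "0 0 0" --yaw '[0,0,0,0,0]'

```text
time: 9.25
position: [0.5524, -0.0525, -0.0216]
tool_rot: [-0.134, 1.568, 0.135]
ft_force: [-4.4, -0.6, 2.2]
grip_width: 0.006
```

>>> servo_tool --pt "0 0 0.03" --pt "0 0 0.02" --pt "0 0 0.02" --pt "0 0 0" --pt "0 0 0" --yaw '[0,0,0,0,0]'

```text
time: 9.75
position: [0.5523, -0.0525, -0.0217]
tool_rot: [-0.134, 1.572, 0.135]
ft_force: [-9.4, -1.2, 6.6]
grip_width: 0.006
```

```bash
python3 - <<'E'
from h import *
s=ctrl.get_state();T=toolT(s);print(s['time'],s['position'],fx(s['position']),RF.T@s['ft_force'][:2],s['ft_force'][2],s['torque'])
im,d=ctrl.get_image('scene');F,Z=cloud('scene',d)
np.savez('pics/s7.npz',im=im,d=d)
cv2.imwrite('pics/s7.png',cv2.resize(im[200:310,200:320,::-1],None,fx=6,fy=5.4,interpolation=cv2.INTER_CUBIC))
for r in range(212,290,3): print(r,im[r,240],F[r,240].round(),Z[r,240].round(), '|',im[r,255],F[r,255].round(),Z[r,255].round())
E
```

```text
9.75 [ 0.55232431 -0.05248577 -0.02165044] [-68.20130416   0.16951727] [-9.41963954  0.43171174] 6.580594380041429 [-0.08226137  2.00148967 -0.01798883]
212 [25 22 23] [-31. -27.] 96.0 | [16 16 15] [-58.  -6.] 78.0
215 [74 61 42] [-155.  -46.] 0.0 | [18 17 16] [-57.  -6.] 73.0
218 [96 94 94] [-127.  -42.] 13.0 | [23 22 21] [-57.  -6.] 66.0
221 [88 85 83] [-121.  -41.] 11.0 | [21 18 18] [-59.  -6.] 59.0
224 [89 87 83] [-110.  -40.] 12.0 | [19 17 16] [-59.  -6.] 52.0
227 [86 83 81] [-101.  -39.] 11.0 | [20 20 18] [-58.  -6.] 46.0
230 [90 86 84] [-91. -38.] 12.0 | [15 15 14] [-57.  -6.] 41.0
233 [92 89 87] [-82. -37.] 12.0 | [15 15 14] [-58.  -6.] 33.0
236 [48 52 55] [-56. -33.] 26.0 | [43 51 44] [-44.  -5.] 38.0
239 [25 39 69] [-45. -31.] 29.0 | [37 59 41] [-36.  -4.] 38.0
242 [25 38 69] [-37. -30.] 29.0 | [31 59 36] [-34.  -4.] 33.0
245 [27 41 73] [-29. -29.] 28.0 | [27 38 73] [-32.  -4.] 28.0
248 [26 40 73] [-22. -29.] 28.0 | [23 37 67] [-23.  -3.] 29.0
251 [57 65 77] [-15. -28.] 27.0 | [24 36 64] [-15.  -2.] 28.0
254 [88 85 82] [  7. -25.] 40.0 | [ 39  72 137] [-9. -2.] 28.0
257 [186 181 174] [ 13. -24.] 39.0 | [27 25 19] [ 3. -1.] 31.0
260 [88 85 83] [ 19. -23.] 38.0 | [26 24 22] [12.  0.] 33.0
263 [155 151 146] [ 28. -22.] 40.0 | [28 25 23] [16.  0.] 30.0
266 [169 165 160] [ 36. -21.] 40.0 | [ 41  73 139] [22.  1.] 29.0
269 [93 90 88] [ 36. -21.] 34.0 | [ 41  70 129] [28.  2.] 29.0
272 [ 59 102  54] [ 61. -18.] 52.0 | [90 92 84] [38.  3.] 32.0
275 [46 98 56] [ 67. -17.] 51.0 | [46 98 56] [64.  5.] 51.0
278 [31 53 35] [ 72. -16.] 50.0 | [43 86 51] [71.  6.] 51.0
281 [32 57 36] [ 70. -17.] 42.0 | [33 61 38] [71.  6.] 45.0
284 [28 26 26] [ 76. -16.] 42.0 | [31 28 30] [73.  6.] 41.0
287 [26 24 23] [ 77. -16.] 37.0 | [25 24 23] [77.  6.] 39.0
```

View pics/s7.png

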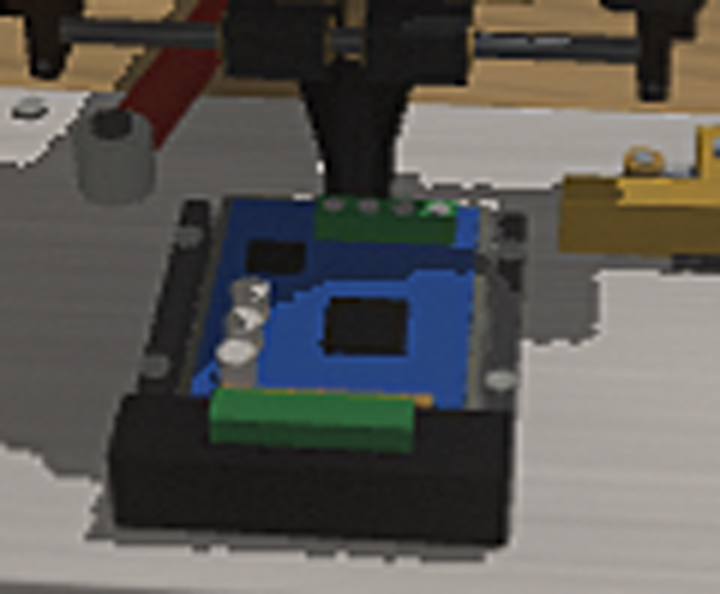

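>>> servo_tool --pt "0 0 0.03" --pt "0 0 0.03" --pt "0 0 0" --pt "0 0 0" --pt "0 0 0" --yaw '[0,0,0,0,0]'

```text
time: 10.3
position: [0.5523, -0.0525, -0.0217]
tool_rot: [-0.133, 1.574, 0.135]
ft_force: [-12.6, -0.7, 10.6]
grip_width: -0.003
```

>>> servo_tool --pt "0 0 -0.2" --pt "0 0 -0.2" --pt "0 0 -0.2" --pt "0 0 -0.4" --pt "0 0 -0.4" --yaw '[0,0,0,0,0]'

```text
time: 10.8
position: [0.5214, -0.0579, -0.0215]
tool_rot: [-0.135, 1.566, 0.134]
ft_force: [-0.3, -0.7, -0.1]
grip_width: 0.009
```

>>> servo_tool --pt "-0.4 0 -0.4" --pt "-0.8 0 0" --pt "-0.6 0 0" --pt "-0.2 0 0" --pt "0 0 0" --yaw '[0,0,0,0,0]'

```text
time: 11.3
position: [0.5124, -0.0595, 0.0291]
tool_rot: [-0.134, 1.565, 0.135]
ft_force: [0.5, -0.5, 0.6]
grip_width: 0.005
```

```bash
python3 - <<'E'
from h import *
s=ctrl.get_state();T=toolT(s);print(s['time'],s['position'],fx(s['position']),RF.T@s['ft_force'][:2],s['ft_force'][2],s['torque'])
im,d=ctrl.get_image('wrist');cv2.imwrite('pics/w8.png',cv2.resize(im[:,:,::-1],(768,576)))
F,Z=cloud('wrist',d,T);m=(Z>28)&(Z<36)&(im[...,0]>60)&(im[...,1]<60)&(F[...,0]<-80)
ys=F[m];print(m.sum()); 
for x in range(-210,-90,15):
    q=ys[abs(ys[:,0]-x)<4]
    if len(q): print(x,q[:,1].min(),q[:,1].max())
E
```

```text
11.3 [ 0.51237661 -0.05951792  0.02906711] [-1.08763109e+02  7.22260331e-02] [ 0.42866029 -0.53738729] 0.6103817146328687 [ 0.06009627 -0.0077934   0.02063085]
4064
-210 -49.8700084132161 -34.519372276681054
-195 -53.21841425995439 -38.48703547559203
-180 -56.70426851916792 -41.68923103746271
-165 -60.753323736093 -45.94684305258239
-150 -64.6661415925677 182.4317397872775
-135 -67.93716016639665 186.998086435726
-120 -71.23187487070635 188.39023342092324
```

View pics/w8.png

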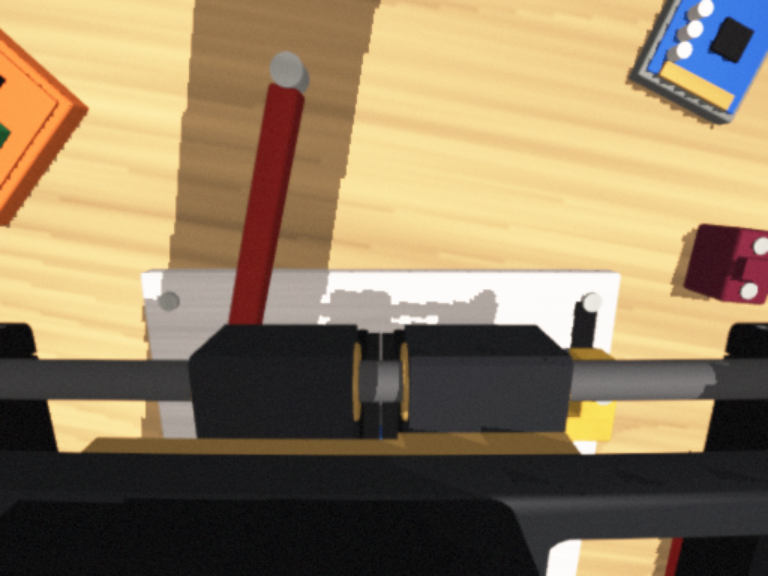

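>>> servo_tool --pt "0 -0.78 -0.8" --pt "0 -0.78 -0.8" --pt "0 -0.78 -0.8" --pt "0 -0.78 -0.8" --pt "0.6 0 0" --yaw '[0,0,0,0,0]'

```text
time: 11.85
position: [0.4449, -0.1536, 0.0137]
tool_rot: [-0.131, 1.566, 0.129]
ft_force: [-0.5, 0.1, 0.1]
grip_width: 0.006
```

>>> servo_tool --pt "0.6 0 0" --pt "0.5 0 0" --pt "0.35 0 0" --pt "0 0 0" --pt "0 0 0" --yaw '[0,0,0,0,0]'

```text
time: 12.35
position: [0.4465, -0.15, -0.0229]
tool_rot: [-0.135, 1.567, 0.134]
ft_force: [-0.1, -1.2, 0.3]
grip_width: 0.003
```

```bash
python3 - <<'E'
from h import *
s=ctrl.get_state();T=toolT(s);print(s['time'],s['position'],fx(s['position']),s['ft_force'])
im,d=ctrl.get_image('scene');cv2.imwrite('pics/s9.png',cv2.resize(im[130:310,140:350,::-1],None,fx=3.3,fy=3.3))
r=110
prev=None
def P(th):
    u=np.array([-np.sin(th),np.cos(th)]);n=np.array([np.cos(th),np.sin(th)])
    return np.array([-75,-75])+r*u-n*(7+7.5*np.sin(th)+9.5*np.cos(th))
p=fx(s['position'])
for th in [1.33,1.25,1.15,1.05,.95,.85,.75,.65,.55,.45,.35,.3,.25,.2,.17,.15,.12,.1,.05,0,-.03,-.05]:
    q=P(th);print(th,q.round(1),((q-p)/25).round(2));p=q
E
```

```text
12.35 [ 0.44652792 -0.15000286 -0.02292472] [-189.11526757  -77.81940327] [-0.14053928 -1.15184573  0.27720945]
1.33 [-185.8  -64.8] [0.13 0.52]
1.25 [-184.8  -56.6] [0.04 0.33]
1.15 [-182.6  -46.2] [0.09 0.41]
1.05 [-179.5  -36.1] [0.13 0.41]
0.95 [-175.3  -26.2] [0.17 0.4 ]
0.85 [-170.1  -16.6] [0.21 0.38]
0.75 [-163.9   -7.5] [0.25 0.36]
0.65 [-156.8    1. ] [0.29 0.34]
0.55 [-148.7    8.8] [0.32 0.31]
0.45 [-139.8   15.9] [0.36 0.28]
0.35 [-130.1   22. ] [0.39 0.24]
0.3 [-125.    24.7] [0.2  0.11]
0.25 [-119.7   27.1] [0.21 0.1 ]
0.2 [-114.3   29.3] [0.22 0.09]
0.17 [-111.    30.4] [0.13 0.05]
0.15 [-108.8   31.1] [0.09 0.03]
0.12 [-105.4   32.1] [0.14 0.04]
0.1 [-103.1   32.7] [0.09 0.02]
0.05 [-97.3  34. ] [0.23 0.05]
0 [-91.5  35. ] [0.23 0.04]
-0.03 [-88.   35.4] [0.14 0.02]
-0.05 [-85.6  35.7] [0.09 0.01]
```

View pics/s9.png

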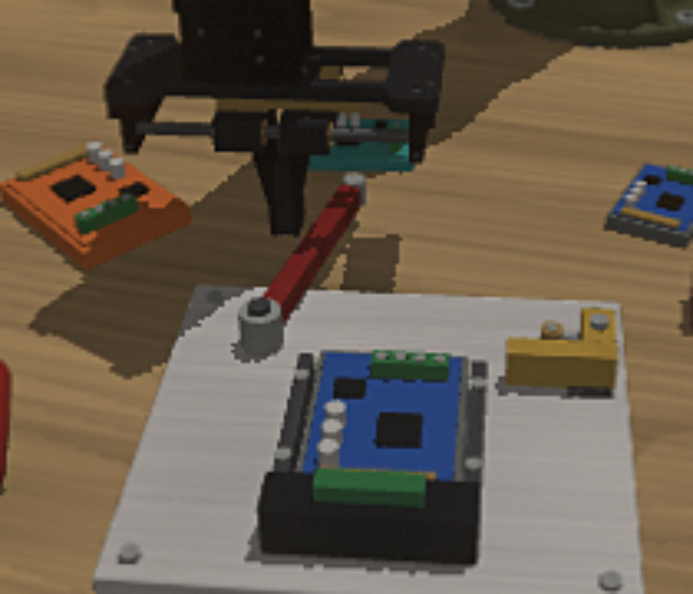

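>>> servo_tool --pt "0 0.4 0.13" --pt "0 0.25 0.02" --pt "0 0.2 0.04" --pt "0 0.2 0.04" --pt "0 0.21 0.05" --yaw '[0,0,0,0,0]'

```text
time: 12.9
position: [0.4482, -0.1173, -0.0226]
tool_rot: [-0.135, 1.566, 0.135]
ft_force: [-0.7, 0.4, 0.2]
grip_width: 0.004
```

>>> servo_tool --pt "0 0.41 0.13" --pt "0 0.4 0.17" --pt "0 0.38 0.21" --pt "0 0.36 0.25" --pt "0 0.34 0.29" --yaw '[0,0,0,0,0]'

```text
time: 13.4
position: [0.4662, -0.0656, -0.0228]
tool_rot: [-0.135, 1.567, 0.135]
ft_force: [-0.6, -0.9, -0.2]
grip_width: 0.007
```

```bash
python3 - <<'E'
from h import *
s=ctrl.get_state();T=toolT(s);print(s['time'],s['position'],fx(s['position']),s['ft_force'])
im,d=ctrl.get_image('scene');cv2.imwrite('pics/s10.png',cv2.resize(im[130:310,140:350,::-1],None,fx=3.3,fy=3.3))
E
```

```text
13.4 [ 0.46618769 -0.06561037 -0.02284762] [-155.31351286    1.96807028] [-0.59753182 -0.91522171 -0.19564551]
```

View pics/s10.png

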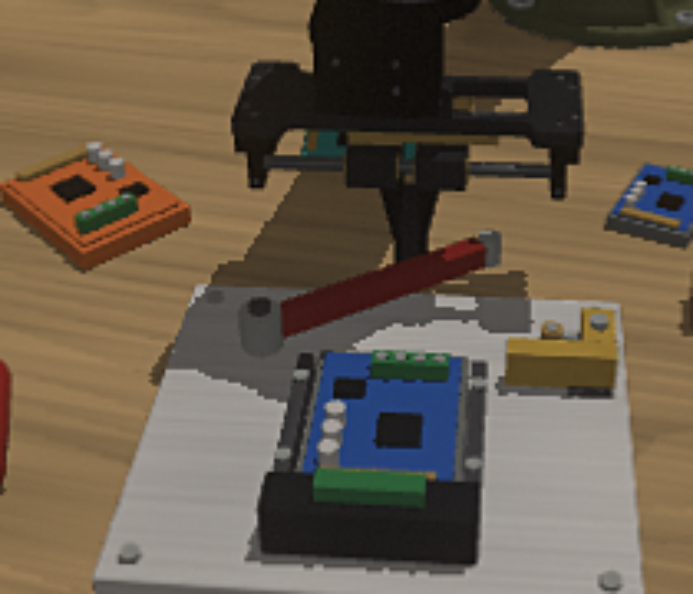

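>>> servo_tool --pt "0 0.29 0.3" --pt "0 0.27 0.33" --pt "0 0.22 0.36" --pt "0 0.13 0.25" --pt "0 0.12 0.25" --yaw '[0,0,0,0,0]'

```text
time: 13.95
position: [0.4988, -0.0346, -0.0228]
tool_rot: [-0.135, 1.567, 0.135]
ft_force: [-0.8, -1.9, -0.2]
grip_width: 0.006
```

>>> servo_tool --pt "0 0.06 0.16" --pt "0 0.05 0.12" --pt "0 0.03 0.08" --pt "0 0.02 0.06" --pt "0 0 0" --yaw '[0,0,0,0,0]'

```text
time: 14.45
position: [0.5079, -0.0294, -0.0228]
tool_rot: [-0.134, 1.567, 0.134]
ft_force: [0.5, -0.0, 0.2]
grip_width: 0.005
```

```bash
python3 - <<'E'
from h import *
s=ctrl.get_state();T=toolT(s);print(s['time'],s['position'],fx(s['position']),RF.T@s['ft_force'][:2])
im,d=ctrl.get_image('scene');cv2.imwrite('pics/s11.png',cv2.resize(im[190:290,200:340,::-1],None,fx=5,fy=5))
E
```

```text
14.45 [ 0.5079284  -0.02935122 -0.02277875] [-107.98713213   30.55523924] [ 0.51491591 -0.12135461]
```

View pics/s11.png

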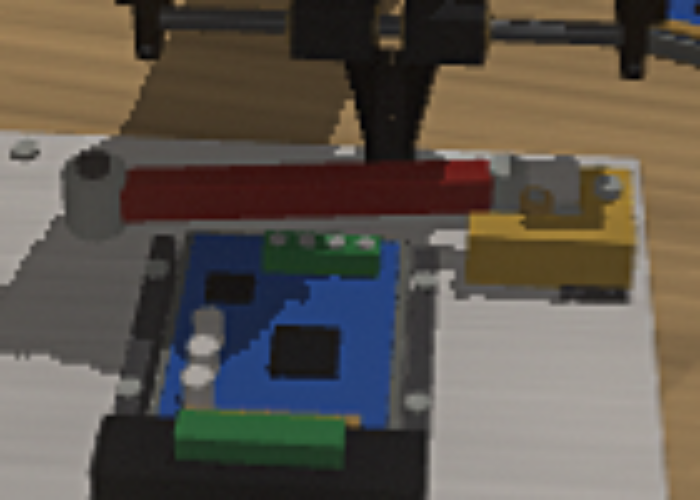

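>>> servo_tool --pt "0 0.02 0.06" --pt "0 0.01 0.06" --pt "0 0.01 0.06" --pt "0 0.01 0.06" --pt "0 0 0" --yaw '[0,0,0,0,0]'

```text
time: 15.0
position: [0.5139, -0.0269, -0.0227]
tool_rot: [-0.134, 1.566, 0.135]
ft_force: [-0.1, 0.7, -0.3]
grip_width: 0.011
```

>>> servo_tool --pt "0 0.01 0.06" --pt "0 0.01 0.06" --pt "0 0.01 0.06" --pt "0 0 0" --pt "0 0 0" --yaw '[0,0,0,0,0]'

```text
time: 15.5
position: [0.5156, -0.0262, -0.0232]
tool_rot: [-0.134, 1.571, 0.134]
ft_force: [-6.0, -2.1, 4.7]
grip_width: 0.005
```

>>> servo_tool --pt "0 0.01 0.06" --pt "0 0.01 0.06" --pt "0 0.01 0.06" --pt "0 0 0" --pt "0 0 0" --yaw '[0,0,0,0,0]'

```text
time: 16.0
position: [0.523, -0.0236, -0.0227]
tool_rot: [-0.134, 1.565, 0.135]
ft_force: [-0.3, -0.0, -0.2]
grip_width: 0.008
```

```bash
python3 - <<'E'
from h import *
s=ctrl.get_state();T=toolT(s);print(s['time'],s['position'],fx(s['position']),RF.T@s['ft_force'][:2])
im,d=ctrl.get_image('scene');cv2.imwrite('pics/s12.png',cv2.resize(im[190:290,200:340,::-1],None,fx=5,fy=5))
E
```

```text
16.0 [ 0.52297674 -0.02363639 -0.0226529 ] [-92.18318892  33.61253918] [-0.2829471   0.00397333]
```

View pics/s12.png

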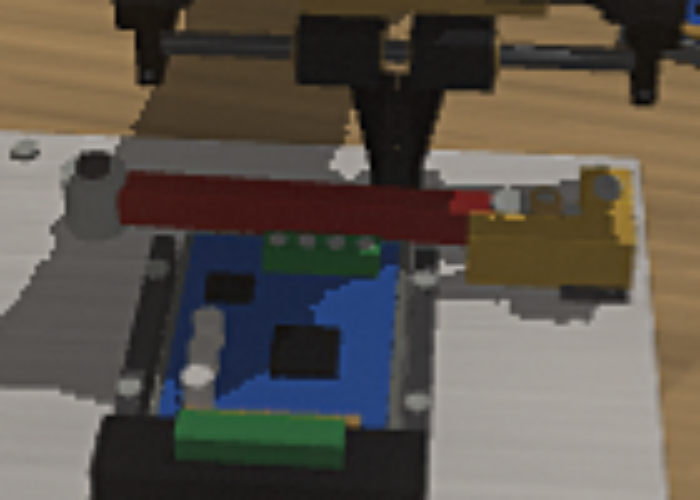

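>>> servo_tool --pt "0 0 0.05" --pt "0 0 0.05" --pt "0 0 0.04" --pt "0 0 0" --pt "0 0 0" --yaw '[0,0,0,0,0]'

```text
time: 16.55
position: [0.5257, -0.0234, -0.0228]
tool_rot: [-0.134, 1.566, 0.135]
ft_force: [0.3, -0.6, 0.2]
grip_width: 0.004
```

```bash
python3 - <<'E'
from h import *
s=ctrl.get_state();print(s['time'],fx(s['position']),RF.T@s['ft_force'][:2])
E
```

```text
16.55 [-89.44390506  33.39391261] [ 0.17384237 -0.63124333]
```

>>> servo_tool --pt "0 0 0.04" --pt "0 0 0.04" --pt "0 0 0.04" --pt "0 0 0" --pt "0 0 0" --yaw '[0,0,0,0,0]'

```text
time: 17.05
position: [0.526, -0.0233, -0.0232]
tool_rot: [-0.134, 1.572, 0.134]
ft_force: [-6.3, -1.6, 4.4]
grip_width: 0.008
```

```bash
python3 - <<'E'
from h import *
s=ctrl.get_state();print(s['time'],fx(s['position']),RF.T@s['ft_force'][:2])
E
```

```text
17.05 [-89.18433495  33.38694322] [-6.46750779 -0.54276889]
```

>>> servo_tool --pt "0 0 0.03" --pt "0 0 0.03" --pt "0 0 0.03" --pt "0 0 0" --pt "0 0 0" --yaw '[0,0,0,0,0]'

```text
time: 17.55
position: [0.5259, -0.0233, -0.0235]
tool_rot: [-0.133, 1.576, 0.135]
ft_force: [-11.6, -1.8, 9.5]
grip_width: 0.006
```

>>> servo_tool --pt "0 0 -0.15" --pt "0 0 -0.2" --pt "0 0 -0.3" --pt "0 0 -0.5" --pt "0 0 -0.5" --yaw '[0,0,0,0,0]'

```text
time: 18.05
position: [0.4891, -0.0298, -0.0228]
tool_rot: [-0.134, 1.567, 0.134]
ft_force: [-0.2, -0.3, -0.5]
grip_width: 0.006
```

>>> servo_tool --pt "-1 0 0" --pt "-1 0 0" --pt "-1 0 0" --pt "-1 0 0" --pt "-1 0 0" --yaw '[0,0,0,0,0]'

```text
time: 18.55
position: [0.4891, -0.0298, 0.1031]
tool_rot: [-0.134, 1.566, 0.134]
ft_force: [0.6, -0.6, -0.7]
grip_width: 0.009
```

>>> servo_tool --pt "0 1 0" --pt "0 1 0" --pt "0 1 0" --pt "0 1 0" --pt "0 1 0" --yaw '[0,0,0,0,0]'

```text
time: 19.05
position: [0.4678, 0.0941, 0.1021]
tool_rot: [-0.134, 1.566, 0.134]
ft_force: [0.2, 0.7, -0.4]
grip_width: 0.003
```

>>> servo_tool --pt "0 1 0" --pt "0 1 0" --pt "0 1 0" --pt "0 1 0" --pt "0 1 0" --yaw '[0,0,0,0,0]'

```text
time: 19.55
position: [0.4466, 0.2171, 0.1022]
tool_rot: [-0.134, 1.566, 0.134]
ft_force: [-0.1, -0.1, 0.4]
grip_width: 0.005
```

```bash
python3 - <<'E'
from h import *
s=ctrl.get_state();print(s['time'],fx(s['position']),s['ft_force'])
im,d=ctrl.get_image('top');cv2.imwrite('pics/t13.png',cv2.resize(im[40:240,120:370,::-1],None,fx=3.2,fy=3,interpolation=cv2.INTER_CUBIC))
im2,d2=ctrl.get_image('scene');cv2.imwrite('pics/s13.png',cv2.resize(im2[190:290,200:340,::-1],None,fx=5,fy=5))
F,Z=cloud('top',d)
m=(im[...,0]>60)&(im[...,1]<50)&(im[...,2]<50)&(Z>26)&(Z<36)&(F[...,0]>-130)&(F[...,0]<-40)&(abs(F[...,1])<65)
q=F[m]; print(m.sum(),np.polyfit(q[:,1],q[:,0],1))
E
```

```text
19.55 [-126.22984228  283.85034142] [-0.12346187 -0.05103638  0.43495083]
476 [ 5.03119210e-02 -7.22532709e+01]
```

View pics/t13.png

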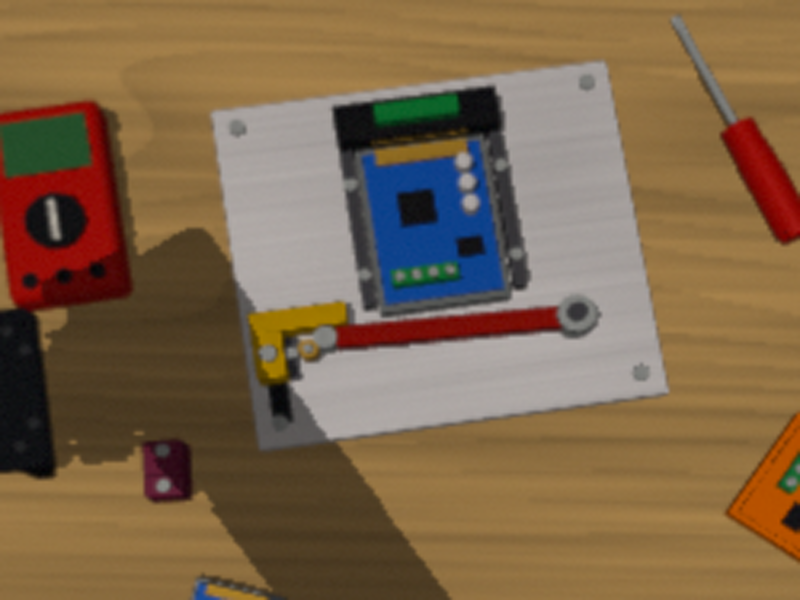

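View pics/s13.png

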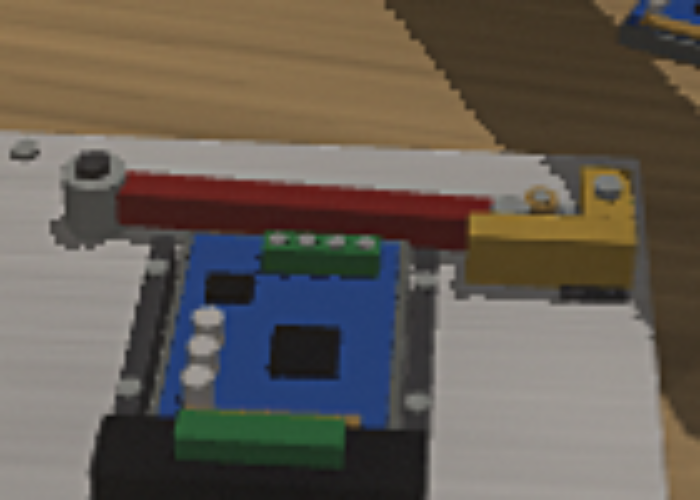

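```bash
python3 - <<'E'
from h import *
px=lambda a:np.array(a,float)/[3.2,3]+[120,40]-.35
for p in ray_plane('top',px([[385,312],[508,295]]),.026): print(fx(p))
E
```

```text
[-54.74249427  37.4332982 ]
[-54.55551579 -37.19582846]
```

```bash
python3 -c "
from bench import ctrl
print(ctrl.close_job())"
```

```text
the job is handed in; nothing more can be done
None
```

The carrier is fully home and the keeper bar is latched behind it. I handed the job in at about 19.7 s of robot time, with the gripper clear of everything.

- **Carrier:** I pushed it about 35 mm with the keeper open until it stopped dead, with 12.6 N of horizontal force at most. The last top picture puts its end at x ≈ -54.7 mm and square. Nominal is -56 mm, so this is within measuring error.
- **Keeper bar:** I swung it shut with the closed fingers. It resisted at about 6 N, snapped through, then met a solid stop that did not give at about 11.6 N. After I let go, the pictures showed it staying shut at about -0.05 rad, with the nose on the stop and the roller behind it.
- **Other objects:** the meter, the terminal block, the screwdriver and the look-alikes were never approached. I compared no before-and-after positions for them.
- **Mismatch in the tool data:** the fingertips sit about 41–42 mm behind the reported tool point. My first approach therefore passed above the carrier without touching it. I measured the offset with the scene camera's depth and corrected for it.
- **Offset at the carrier's stop:** contact came about 2.5 mm earlier by arm position than expected. The pictures before and after the push still showed the carrier home.

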